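# Lock the bayonet cap of the filter housing

## Robot

A 7-joint arm with a two-finger parallel gripper is mounted at the origin on a cart in front of the work surface, level with it; the furniture and walls round the work are solid. World frame = base frame: x ahead of the robot, y to its left, z up, the work surface at z = 0. Lengths are in mm, angles in rad, forces in N, time in s.
With the tool pointing down it reaches from about 425 to 950 mm from the base axis. Payload 16.7 kg.
Tool frame: the origin (TCP) lies on the centre line of the jaws, within the pads' length; the fingertips stand 19 mm ahead of it and the grasp point (between the pads) is the TCP; z points along the fingers, y is the line along which they close (so a half turn about z gives the same grasp; the last joint's range is limited). The gripper opens to 94 mm and grips with 3 to 60 N. Pads are 16 mm wide; open, the fingers measure 119 mm over their backs; the gripper's body (75 mm by 177 mm) begins 78 mm behind the grasp point.
Start: joints at [-1.458, 0.426, 0.074, 1.606, -0.034, 1.111, -0.067], TCP at [174.71, 651.96, 224.467] pointing down, gripper open.
Joint ranges: [-2.85, 2.85], [-0.5, 2.14], [-1.23, 1.37], [0.21, 2.46], [-1.02, 4.16], [0.16, 2.05], [-2.73, 2.73]. Speed limits (rad/s): [1.89, 1.89, 2.39, 2.39, 3.01, 3.01, 3.01].

## Interface

Orientations are given as a unit quaternion [w, x, y, z].
In Python, from plant import get_state, capture, hand_in gives the robot as it stands.
- The arm moves only by the tool move_arm, never from a script. Its argument "rows" is a list of rows, each a list of 3 entries, a list of its own where there are three numbers: the closure, from 0 (fully open) to 1 (shut), then the shift along the tool's x, y, z in cm, then the turn about the tool's z in rad. In form: [[hand, [x, y, z], turn], ...]. A call has exactly 5 rows; each row shifts and turns the commanded pose from where the row before left it, along the tool's axes as they then stand; what a row does not reach is not made up. A row lasts 1/12 s, in which the tool goes at most 41.7 mm and 7.16 degrees, less where a joint would pass 70% of its speed; a pose out of reach is approached as far as the arm can. A call is refused whole if a number of a shift passes 4.17 or a number of a turn 0.125, either way. A call with a gripper value outside its range is refused whole. The fingers move at their own pace and stop on an object; "squeeze" is the grip in N (left out, the last holds). Time passes only in rows, so rows that do not move let the fingers close, or fill a call up. It gives the time, the measured TCP pose, the force, the opening and the grip force at its end, in the units of the state.
- get_state(): the state, without advancing time (a new reading comes with each control period).
- capture(name): name is "side" or "top"; returns a dict with "image" (400x640x3 uint8, blue, green, red), "mtx" (3x3 intrinsics, pixels), "R" (3x3) and "t" (3): a world point X has camera coordinates R X + t. Camera axes: x right, y down, z forward; pixel columns grow to the right and rows downward; lengths in mm; the calibration is good to about 2 mm. A picture is of the moment at which its call begins. There is no depth.
- hand_in(): hands the job in; it is judged then, once.
The state is a dict: "clock": time; "q": joint angles; "joint_vel": joint speeds; "joint_torque": joint torques, N m; "eef_pos": TCP position; "orientation": TCP orientation; "contact_force": force on the tool from outside, world axes, zero at the start; "moment": the same for the moment, N m; "opening": opening from 0.0 (shut) to 1.0 (fully open); "finger_force": force on a finger pad.
Only numpy, scipy, OpenCV 4.12 (cv2) and the standard library are available. Lean on these libraries where they do the work, as an engineer would, in place of code of your own. Each camera call takes 0.05 s, during which the arm holds its last target. There are 200 camera calls.

## Task

The blue cap has only been set loosely on the grey filter housing and its two lugs have not found their slots. Lock it: press lightly and turn it clockwise (seen from above) until you feel the lugs drop into the slots, then push it down against the spring, turn it clockwise a further quarter turn to the stop and let it spring up into its seat, so that it stays locked and level when you let go. Leave the glassware and the other things around it standing where they are.

Things in the scene. Friction and masses are not known exactly. Their poses are not given: they have to be found in the camera images.
- housing: filter housing, fixed to the bench: grey cylinder 80 mm in diameter, 66 mm tall, on an aluminium base plate 120 x 120 x 8 mm, with two brass hose stubs along its own y, reaching 63 mm from the axis at 32 mm height. Origin on the cylinder's axis at bench level, z up.
- mouth (a point): centre of the housing's mouth, 66 mm over the bench. Hidden in it: a ring with two opposite entry slots; from each a track runs a quarter turn (1.57 rad) CLOCKWISE seen from above to a fixed stop and a seat. The slots' angle differs every time, is not tied to the housing's axes and is hidden by the cap: find it by feel. A follower on a spring in the mouth pushes the cap up.
- cap: loose round blue cap, 0.2 to 0.3 kg, 90 mm in diameter, its skirt hanging round the housing. Origin: centre of its flat top, z up. Height of this origin over the bench: 90 mm at the start (lugs on the ring); 88 when the lugs hang in the entry slots, not pressed; 78 or less: lugs under the track's roof, free to turn; 73 bottom; 82 locked. Let go between slot and seat it stays at 78, not locked.
- bar_top (a point): top centre of the upright bar on the cap's flat top, by which it is turned; 25 mm above the flat top. The bar is 60 mm long along the cap's x and 12 mm thick along its y; the flat top is free for 39 mm on both sides of it. A white mark lies beyond the +x end.
- lugs (a point): point on the cap's axis at the underside of its two hidden lugs, 24 mm under the flat top; the lugs point along the cap's +x and -x, so it fits either way round. At the start it must turn clockwise by 0.25 to 1.0 rad until they drop in. Slots and seats allow 0.1 rad either way. Push needed besides the cap's weight: 3 N to sink from 88 mm, 7 N at 78, 9 N at 73 (0.45 N/mm).
- flask_100: 100 ml conical glass flask, 57 mm wide, 96 mm tall, origin at the centre of its foot; bystander
- bottle_100: 100 ml glass bottle with blue cap, 56 mm wide, 105 mm tall, origin at the centre of its foot; bystander
- sample_pot_1: clear sample pot with white lid, 51 mm wide, 59 mm tall, origin at the centre of its foot; bystander
- vial_2: brown glass vial with black cap, 22 mm wide, 50 mm tall, origin at the centre of its foot; bystander
- cell_box: small black box, 47 x 58 x 28 mm, origin at the centre of its underside; bystander
- tip_box: blue pipette tip box with clear lid, 91 x 122 x 64 mm, origin at the centre of its underside; bystander
- calculator: grey pocket calculator lying flat, 137 x 76 x 16 mm, origin at the centre of its underside; bystander
Things that resemble listed ones, but are neither listed nor needed, are in the scene too. Of the things shaped like the cap, the blue one is meant.

How it is judged:
By the outcome, as a careful person would: the job done as asked, in the order asked, and still so for the second after the job is handed in, with the robot touching nothing.
It also fails if it takes over 64 s, if anything falls off the work surface, if the arm or the gripper's body presses on something with over 40 N, if the wrist force passes 120 N, or if a joint passes its speed limit or range.

## Working session

There is one attempt and no reset: what is moved stays moved. The work goes in short steps, Python scripts to look and compute and a tool call to move; the robot and the scene stay as the last step left them, time stands still between calls to the robot, and variables do not carry over. Pictures are saved under pics/ and viewed, at most 10 in all, crops included, and the job is handed in when it is done.

Besides the shell and the picture viewer there is one more tool, called after "Emit:" as a command line: name --argument value ..., lists and objects as JSON in quotes. move_arm: Moves the arm, as the interface text tells. Its arguments: {"type":"object","properties":{"rows":{"type":"array"},"squeeze":{"type":"number"}},"required":["rows"]}

```bash
mkdir -p pics; cat > h.py <<'E'
import cv2,numpy as np
from plant import *
def ray(c,u,v,z):
    R,t,K=map(np.array,(c["R"],c["t"],c["mtx"]))
    d=R.T@np.linalg.solve(K,[u,v,1.]); o=-R.T@t
    return o+d*(z-o[2])/d[2]
def proj(c,X):
    p=np.array(c["mtx"])@(np.array(c["R"])@np.array(X,float)+np.array(c["t"])); return p[:2]/p[2]
E
python3 - <<'E'
from h import *
import pickle
for n in("top","side"):
    c=capture(n); pickle.dump(c,open(n+".pkl","wb")); cv2.imwrite(f"pics/{n}0.png",c["image"])
    print(n,np.round(-np.array(c["R"]).T@np.array(c["t"])))
print(get_state())
E
```

```text
top [-402. -348. 1525.]
side [  -87. -1202.  1179.]
{'clock': 0.1, 'q': array([-1.45847295,  0.42664664,  0.07383219,  1.60650071, -0.03409556,
        1.11079785, -0.06709691]), 'joint_vel': array([-0.00185163, -0.0001664 ,  0.00169848, -0.00203644, -0.00101502,
        0.00132344,  0.00055484]), 'joint_torque': array([ 8.03265983e-03, -9.37478900e+01,  3.67670551e+00, -4.55041623e+01,
       -4.87833715e-02,  1.68895314e-02, -1.91207357e-05]), 'eef_pos': array([174.63915644, 651.65309633, 223.87888981]), 'orientation': array([-3.65995641e-05,  1.30541197e-01,  9.91442735e-01, -5.45826571e-04]), 'contact_force': array([-0.96125415,  0.2280501 , -0.48288317]), 'moment': array([ 0.00912684, -0.0097106 , -0.03892857]), 'finger_force': 0.0, 'opening': 1.0025086530402503}
```

View pics/top0.png

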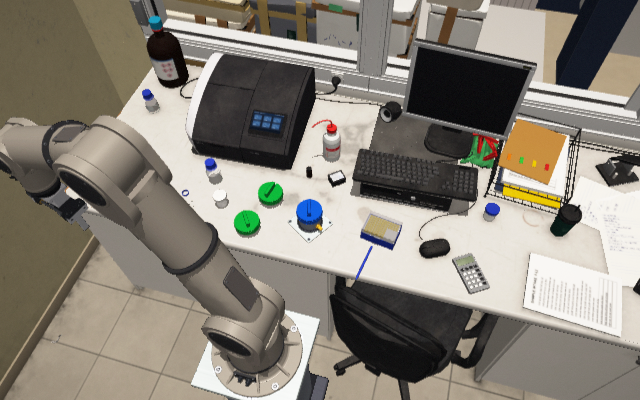

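View pics/side0.png

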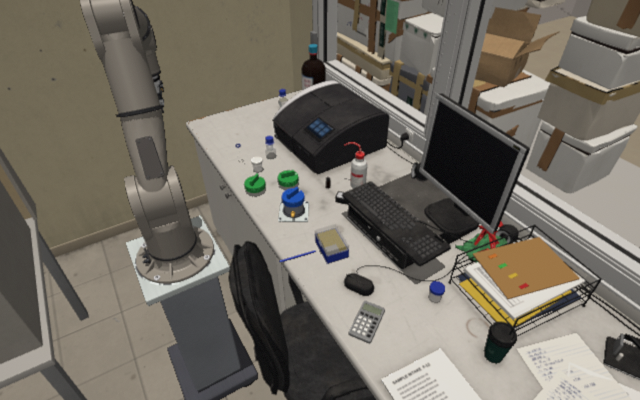

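Top view: cap-shaped candidates are green (247,222), green (270,193) and blue (309,212), which sits on the base plate. In the side view, blue is at (293,198). I choose blue and will check it in a close crop.

```bash
python3 - <<'E'
from h import *
import pickle
a=pickle.load(open("top.pkl","rb"));b=pickle.load(open("side.pkl","rb"))
A=cv2.resize(a["image"][185:250,275:345],None,fx=8,fy=8,interpolation=cv2.INTER_CUBIC)[:520,:400+160]
B=cv2.resize(b["image"][180:230,268:318],None,fx=8,fy=8,interpolation=cv2.INTER_CUBIC)
cv2.imwrite("pics/cA.png",A);cv2.imwrite("pics/cB.png",B)
print(ray(a,309,207,90),ray(b,293,195,90))
E
```

```text
[494.52895018 -23.83672944  90.        ] [487.03511347 -28.01177936  90.        ]
```

View pics/cA.png

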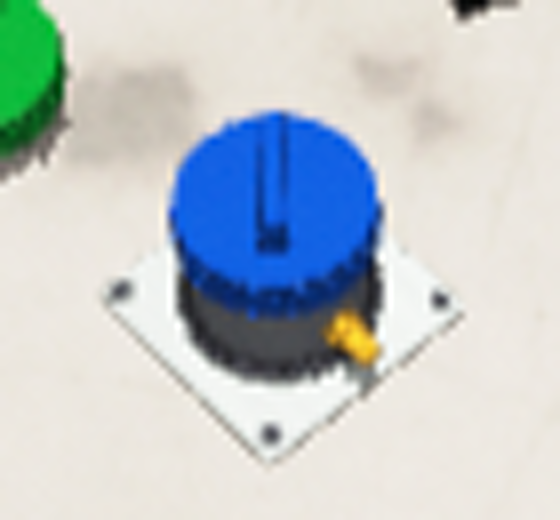

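View pics/cB.png

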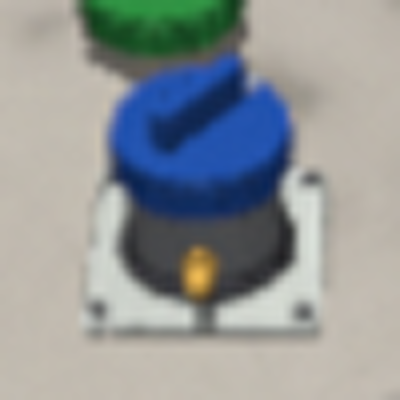

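Both crops confirm the choice: a blue cap with a bar on a dark housing on a plate with a brass stub. In crop A the bar runs from (272,228) near to (277,115) far, and the plate corners are left (102,297), right (463,315) and bottom (268,465).

```bash
python3 - <<'E'
from h import *
import pickle
a=pickle.load(open("top.pkl","rb"));b=pickle.load(open("side.pkl","rb"))
fa=lambda x,y,z:ray(a,275+x/8-.5+1/16,185+y/8-.5+1/16,z)
fb=lambda x,y,z:ray(b,268+x/8-.5+1/16,180+y/8-.5+1/16,z)
l,r,bo=fa(102,297,8),fa(463,315,8),fa(268,465,8)
print("plateA",(l+r)/2,np.linalg.norm(l-bo),np.linalg.norm(r-bo))
p=[fb(*q,8) for q in((85,327),(322,327),(322,172))]
print("plateB",(p[0]+p[2])/2,np.linalg.norm(p[0]-p[1]),np.linalg.norm(p[2]-p[1]))
n,f=fa(273,228,115),fa(276,115,115); print("barA",n,f,(n+f)/2,np.arctan2(*(f-n)[1::-1]))
n,f=fb(157,128-5,115),fb(233,58,115); print("barB",n,f,(n+f)/2,np.arctan2(*(f-n)[1::-1]))
# silhouette fit of blue mask
from scipy.optimize import minimize
def mask(c,u0,u1,v0,v1):
    h=cv2.cvtColor(c["image"],cv2.COLOR_BGR2HSV); m=((h[...,0]>100)&(h[...,0]<125)&(h[...,1]>150)&(h[...,2]>60)).astype(np.uint8)
    o=np.zeros_like(m);o[v0:v1,u0:u1]=m[v0:v1,u0:u1];return o
ms=[mask(a,290,328,190,232),mask(b,278,308,182,212)]
t=np.linspace(0,2*np.pi,60)
S=8
def cost(p):
    x,y,th,zb=p;e=0
    for c,m in zip((a,b),ms):
        pts=[[x+45*np.cos(k),y+45*np.sin(k),z] for z in(90,zb) for k in t]
        ca,sa=np.cos(th),np.sin(th)
        bar=[[x+i*30*ca-j*6*sa,y+i*30*sa+j*6*ca,z] for i in(-1,1) for j in(-1,1) for z in(90,115)]
        im=np.zeros((400*S,640*S),np.uint8)
        for P in(pts,bar):
            q=np.array([proj(c,X) for X in P])
            cv2.fillConvexPoly(im,cv2.convexHull(np.round((q+.5)*S).astype(np.int32)),1)
        im=cv2.resize(im.astype(np.float32),(640,400),interpolation=cv2.INTER_AREA)
        e+=np.abs(im-m).sum()
    return e
for th in(0.5,.8):
    r=minimize(cost,[490,-26,th,68],method="Nelder-Mead",options=dict(initial_simplex=[[490,-26,th,68],[498,-26,th,68],[490,-18,th,68],[490,-26,th+.3,68],[490,-26,th,74]],maxiter=70))
    print(r.x,r.fun)
E
```

```text
plateA [480.94079942 -27.82954772   8.        ] 116.24153980039661 115.47069840708181
plateB [484.5623425  -27.63405157   8.        ] 118.32549579149192 118.31914829541977
barA [454.94605309 -35.53871063 115.        ] [511.1022277  -20.07485858 115.        ] [483.0241404 -27.8067846 115.       ] 0.2687122540114903
barB [454.7737464  -42.79472805 115.        ] [510.42116947 -17.97156832 115.        ] [482.59745794 -30.38314819 115.        ] 0.41958863260060447
[483.00619564 -26.92535894   0.49059814  70.31502743] 66.15625
[483.05359416 -26.8947392    0.90567241  70.17939961] 74.4375
```

Emit:
move_arm --rows '[[0, [-2.0, -1.5, 0], -0.05], [0, [-2.7, -2.1, 0], -0.05], [0, [-2.7, -2.1, 0], -0.05], [0, [-2.7, -2.1, 0], -0.05], [0, [-2.5, -1.9, 0], -0.05]]'

```text
clock: 0.52
eef_pos: [284.6, 534.7, 224.2]
orientation: [-0.0, 0.005, 1.0, -0.0]
contact_force: [0.9, -0.3, -0.5]
opening: 0.998
finger_force: 0.0
```

```bash
cat >> h.py <<'E'
def yaw(s):
    w,x,y,z=s["orientation"]; return np.arctan2(2*(x*y+w*z),1-2*(y*y+z*z))%(2*np.pi)
def delta(s,tgt,ty):
    p=yaw(s);d=(np.array(tgt)-s["eef_pos"])/10
    c,n=np.cos(p),np.sin(p)
    print("t",round(s["clock"],2),"pos",np.round(s["eef_pos"],1),"yaw",round(p,3),"q",np.round(s["q"],2))
    print("tool shift cm",np.round([d@[c,n,0],d@[n,-c,0],-d[2]],2),"turn",round(p-ty,3),"F",np.round(s["contact_force"],1),"M",np.round(s["moment"],2),"open",round(s["opening"],3),round(float(s["finger_force"]),1))
E
python3 - <<'E'
from h import *
import pickle
a=pickle.load(open("top.pkl","rb"))
for n,u,v in (("instr",192,152),("instr",285,167),("wash",332,160),("bot",212,180),("pot",220,205),("g",247,232),("g2",270,203)): print(n,np.round(ray(a,u,v,0)))
delta(get_state(),[483,-27.5,200],3.49)
E
```

```text
instr [682. 528.   0.]
instr [707. 142.   0.]
wash [789. -28.   0.]
bot [572. 394.  -0.]
pot [472. 320.   0.]
g [389. 181.   0.]
g2 [530. 142.   0.]
t 0.52 pos [284.6 534.7 224.2] yaw 3.132 q [-1.24  0.31  0.07  1.77 -0.02  1.06  0.4 ]
tool shift cm [-20.37 -56.03   2.42] turn -0.358 F [ 0.9 -0.3 -0.5] M [ 0.06 -0.13  0.03] open 0.998 0.0
```

Emit:
move_arm --rows '[[0.5, [-1.5, -3.3, 0], 0], [0.5, [-1.5, -3.5, 0], 0], [0.5, [-1.5, -3.5, 0], 0], [0.5, [-1.5, -3.5, 0], 0], [0.5, [-1.5, -3.5, 0], 0]]'

```text
clock: 0.93
eef_pos: [356.9, 360.8, 224.3]
orientation: [-0.0, 0.006, 1.0, -0.0]
contact_force: [1.1, 0.6, 0.3]
opening: 0.678
finger_force: 0.0
```

Emit:
move_arm --rows '[[0.5, [-1.2, -3.7, 0], 0], [0.5, [-1.2, -3.7, 0], 0], [0.5, [-1.2, -3.7, 0], 0], [0.5, [-1.2, -3.7, 0], 0], [0.5, [-1.2, -3.7, 0], 0]]'

```text
clock: 1.35
eef_pos: [414.4, 175.1, 224.5]
orientation: [-0.0, 0.006, 1.0, 0.0]
contact_force: [1.3, 0.7, 1.2]
opening: 0.499
finger_force: 0.0
```

```bash
python3 - <<'E'
from h import *
delta(get_state(),[483,-27.5,160],3.49)
E
```

```text
t 1.35 pos [414.4 175.1 224.5] yaw 3.13 q [-0.83  0.04  0.3   2.1  -0.02  1.    1.04]
tool shift cm [ -7.1  -20.18   6.45] turn -0.36 F [1.3 0.7 1.2] M [ 0.04 -0.06 -0.  ] open 0.499 0.0
```

Emit:
move_arm --rows '[[0.5, [-1.2, -3.4, 0], 0], [0.5, [-1.2, -3.4, 0], 0], [0.5, [-1.2, -3.4, 0], 0], [0.5, [-1.2, -3.4, 0], 0], [0.5, [-1.2, -3.4, 0], 0]]'

```text
clock: 1.77
eef_pos: [472.4, 4.5, 224.6]
orientation: [0.0, 0.006, 1.0, 0.0]
contact_force: [1.3, 1.8, 0.5]
opening: 0.497
finger_force: 0.0
```

Emit:
move_arm --rows '[[0.5, [-0.6, -1.6, 1], 0], [0.5, [0, 0, 1.3], -0.09], [0.5, [0, 0, 1.3], -0.09], [0.5, [0, 0, 1.3], -0.09], [0.5, [0, 0, 1.3], -0.09]]'

```text
clock: 2.18
eef_pos: [478.0, -9.9, 161.7]
orientation: [-0.0, -0.175, 0.985, -0.0]
contact_force: [-0.1, -0.2, 0.4]
opening: 0.501
finger_force: 0.0
```

```bash
python3 - <<'E'
from h import *
delta(get_state(),[483,-27.5,111.5],3.49)
a=capture("top");b=capture("side")
A=cv2.resize(a["image"][165:240,260:360],None,fx=5,fy=5,interpolation=cv2.INTER_CUBIC)
B=cv2.resize(b["image"][155:230,258:328],None,fx=5,fy=5,interpolation=cv2.INTER_CUBIC)
cv2.imwrite("pics/ov.png",np.hstack([A[:375,:500],B[:375,:300]]))
E
```

```text
t 2.18 pos [478.   -9.9 161.7] yaw 3.494 q [-0.52  0.19  0.46  2.12 -0.11  0.86  1.92]
tool shift cm [ 0.14 -1.83  5.02] turn 0.004 F [-0.1 -0.2  0.4] M [ 0.1   0.07 -0.06] open 0.501 0.0
```

View pics/ov.png

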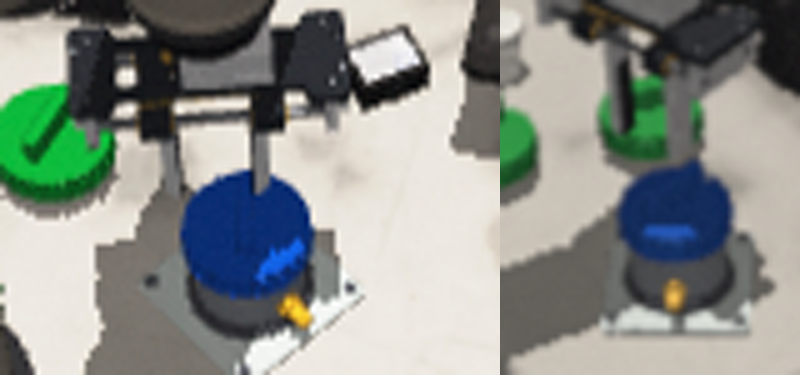

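The gripper hangs above the blue cap, about 18 mm off along the tool's y. Right finger is at (262,190) over the cap at (247,235). I'll correct that and go down.

Emit:
move_arm --rows '[[0.5, [0.15, -1.0, 0], 0], [0.5, [0, -0.85, 0], 0], [0.5, [0, 0, 0], 0], [0.5, [0, 0, 1.0], 0], [0.5, [0, 0, 0.5], 0]]'

```text
clock: 2.7
eef_pos: [483.0, -27.3, 146.8]
orientation: [0.0, -0.173, 0.985, 0.0]
contact_force: [-0.6, 1.3, -1.4]
opening: 0.503
finger_force: 0.0
```

```bash
python3 - <<'E'
from h import *
delta(get_state(),[483,-27.5,112.5],3.49)
a=capture("top");b=capture("side")
A=cv2.resize(a["image"][165:240,260:360],None,fx=5,fy=5,interpolation=cv2.INTER_CUBIC)
B=cv2.resize(b["image"][155:230,258:328],None,fx=5,fy=5,interpolation=cv2.INTER_CUBIC)
cv2.imwrite("pics/ov2.png",np.hstack([A[:375,:500],B[:375,:300]]))
E
```

```text
t 2.7 pos [483.  -27.3 146.8] yaw 3.489 q [-0.48  0.22  0.46  2.12 -0.13  0.82  1.98]
tool shift cm [ 0.01 -0.02  3.43] turn -0.001 F [-0.6  1.3 -1.4] M [ 0.09  0.06 -0.02] open 0.503 0.0
```

View pics/ov2.png

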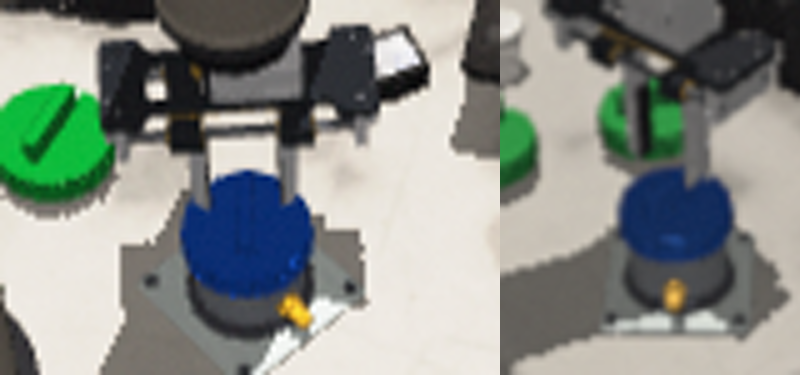

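Fingers at (200,200) and (290,195) straddle the bar at (245,215) evenly. Next I go down and close.

Emit:
move_arm --rows '[[0.5, [0, 0, 1.2], 0], [0.5, [0, 0, 1.2], 0], [0.5, [0, 0, 0.7], 0], [0.5, [0, 0, 0.3], 0], [0.5, [0, 0, 0], 0]]' --squeeze 8

```text
clock: 3.22
eef_pos: [482.7, -27.5, 113.0]
orientation: [-0.001, -0.173, 0.985, -0.0]
contact_force: [-0.1, -0.2, 0.0]
opening: 0.502
finger_force: 0.0
```

Emit:
move_arm --rows '[[0.7, [0, 0, 0], 0], [0.9, [0, 0, 0], 0], [0.95, [0, 0, 0], 0], [0.95, [0, 0, 0], 0], [0.95, [0, 0, 0], 0]]' --squeeze 8

```text
clock: 3.63
eef_pos: [483.2, -27.6, 113.8]
orientation: [0.0, -0.173, 0.985, 0.0]
contact_force: [-0.4, -0.5, 0.3]
opening: 0.183
finger_force: 0.0
```

```bash
python3 - <<'E'
from h import *
delta(get_state(),[483,-27.5,112.5],3.49)
E
```

```text
t 3.63 pos [483.2 -27.6 113.8] yaw 3.49 q [-0.46  0.28  0.45  2.15 -0.17  0.75  2.02]
tool shift cm [0.02 0.02 0.13] turn -0.0 F [-0.4 -0.5  0.3] M [-0.01  0.05  0.06] open 0.183 0.0
```

Emit:
move_arm --rows '[[0.97, [0, 0, 0], 0], [0.97, [0, 0, 0], 0], [0.97, [0, 0, 0], 0], [0.97, [0, 0, 0], 0], [0.97, [0, 0, 0], 0]]' --squeeze 30

```text
clock: 4.05
eef_pos: [483.3, -27.6, 113.7]
orientation: [0.0, -0.173, 0.985, -0.0]
contact_force: [-0.6, -0.2, 6.1]
opening: 0.126
finger_force: 29.9
```

```bash
python3 - <<'E'
from h import *
delta(get_state(),[483,-27.5,112.5],3.49)
E
```

```text
t 4.05 pos [483.3 -27.6 113.7] yaw 3.49 q [-0.46  0.28  0.45  2.15 -0.17  0.75  2.02]
tool shift cm [0.02 0.02 0.12] turn -0.0 F [-0.6 -0.2  6.1] M [ 0.13  0.21 -0.08] open 0.126 29.9
```

Emit:
move_arm --rows '[[0.97, [0, 0, 0.05], 0], [0.97, [0, 0, 0.05], 0], [0.97, [0, 0, 0], 0], [0.97, [0, 0, 0], 0], [0.97, [0, 0, 0], 0]]'

```text
clock: 4.47
eef_pos: [483.4, -27.6, 113.5]
orientation: [0.0, -0.173, 0.985, 0.0]
contact_force: [-7.7, 0.3, 28.6]
opening: 0.123
finger_force: 30.0
```

```bash
python3 - <<'E'
from h import *
delta(get_state(),[483,-27.5,112.5],3.49)
E
```

```text
t 4.47 pos [483.4 -27.6 113.5] yaw 3.489 q [-0.46  0.28  0.45  2.15 -0.18  0.75  2.02]
tool shift cm [0.03 0.02 0.1 ] turn -0.001 F [-7.7  0.3 28.6] M [ 0.31  2.02 -0.03] open 0.123 30.0
```

Emit:
move_arm --rows '[[0.97, [0, 0, -0.07], 0], [0.97, [0, 0, 0], 0.04], [0.97, [0, 0, 0], 0.04], [0.97, [0, 0, 0], 0.04], [0.97, [0, 0, 0], 0.04]]'

```text
clock: 4.88
eef_pos: [483.5, -27.4, 113.6]
orientation: [0.0, -0.093, 0.996, 0.0]
contact_force: [0.0, 2.9, 8.5]
opening: 0.128
finger_force: 30.0
```

```bash
python3 - <<'E'
from h import *
delta(get_state(),[483,-27.5,112.5],3.49)
E
```

```text
t 4.88 pos [483.5 -27.4 113.6] yaw 3.328 q [-0.49  0.28  0.48  2.15 -0.19  0.75  1.87]
tool shift cm [0.05 0.   0.11] turn -0.162 F [0.  2.9 8.5] M [0.54 0.15 0.11] open 0.128 30.0
```

Emit:
move_arm --rows '[[0.97, [0, 0, 0], 0.02], [0.97, [0, 0, 0], 0.02], [0.97, [0, 0, 0], 0.02], [0.97, [0, 0, 0], 0.02], [0.97, [0, 0, 0], 0]]'

```text
clock: 5.3
eef_pos: [483.7, -27.2, 113.6]
orientation: [0.001, -0.054, 0.999, 0.0]
contact_force: [0.7, 2.6, 9.2]
opening: 0.127
finger_force: 30.0
```

```bash
cat > s.py <<'E'
from h import *
delta(get_state(),[483,-27.5,112.5],3.49)
E
python3 s.py
```

```text
t 5.3 pos [483.7 -27.2 113.6] yaw 3.249 q [-0.5   0.28  0.5   2.15 -0.2   0.75  1.8 ]
tool shift cm [ 0.07 -0.02  0.11] turn -0.241 F [0.7 2.6 9.2] M [0.75 0.07 0.12] open 0.127 30.0
```

Emit:
move_arm --rows '[[0.97, [0, 0, 0], 0.02], [0.97, [0, 0, 0], 0.02], [0.97, [0, 0, 0], 0.02], [0.97, [0, 0, 0], 0.02], [0.97, [0, 0, 0], 0]]'

```text
clock: 5.72
eef_pos: [483.7, -27.0, 113.6]
orientation: [0.0, -0.014, 1.0, 0.0]
contact_force: [-0.1, 4.1, 8.7]
opening: 0.126
finger_force: 30.0
```

```bash
python3 s.py
```

```text
t 5.72 pos [483.7 -27.  113.6] yaw 3.169 q [-0.52  0.28  0.52  2.15 -0.21  0.75  1.73]
tool shift cm [ 0.07 -0.05  0.11] turn -0.321 F [-0.1  4.1  8.7] M [1.02 0.05 0.18] open 0.126 30.0
```

Emit:
move_arm --rows '[[0.97, [0, 0.04, 0], 0.02], [0.97, [0, 0, 0], 0.02], [0.97, [0, 0, 0], 0.02], [0.97, [0, 0, 0], 0.02], [0.97, [0, 0, 0], 0]]'

```text
clock: 6.13
eef_pos: [483.7, -26.7, 113.6]
orientation: [0.001, 0.026, 1.0, 0.0]
contact_force: [-0.6, 2.7, 8.9]
opening: 0.122
finger_force: 30.0
```

```bash
python3 s.py
```

```text
t 6.13 pos [483.7 -26.7 113.6] yaw 3.089 q [-0.53  0.29  0.53  2.15 -0.21  0.75  1.66]
tool shift cm [ 0.07 -0.08  0.11] turn -0.401 F [-0.6  2.7  8.9] M [ 0.79 -0.03  0.16] open 0.122 30.0
```

Emit:
move_arm --rows '[[0.97, [0, 0, 0], 0.02], [0.97, [0, 0, 0], 0.02], [0.97, [0, 0, 0], 0.02], [0.97, [0, 0, 0], 0.02], [0.97, [0, 0, 0], 0]]'

```text
clock: 6.55
eef_pos: [483.7, -26.6, 113.6]
orientation: [0.0, 0.066, 0.998, 0.0]
contact_force: [0.4, 4.4, 8.5]
opening: 0.126
finger_force: 30.0
```

```bash
python3 s.py
```

```text
t 6.55 pos [483.7 -26.6 113.6] yaw 3.009 q [-0.55  0.29  0.55  2.15 -0.22  0.75  1.59]
tool shift cm [ 0.06 -0.1   0.11] turn -0.481 F [0.4 4.4 8.5] M [ 1.03 -0.01  0.15] open 0.126 30.0
```

Emit:
move_arm --rows '[[0.97, [0, 0.06, 0], 0.02], [0.97, [0, 0, 0], 0.02], [0.97, [0, 0, 0], 0.02], [0.97, [0, 0, 0], 0.02], [0.97, [0, 0, 0], 0]]'

```text
clock: 6.97
eef_pos: [483.7, -26.2, 113.6]
orientation: [0.0, 0.106, 0.994, 0.0]
contact_force: [0.6, 1.6, 8.1]
opening: 0.125
finger_force: 30.0
```

```bash
python3 s.py
```

```text
t 6.97 pos [483.7 -26.2 113.6] yaw 2.929 q [-0.56  0.29  0.57  2.16 -0.23  0.75  1.51]
tool shift cm [ 0.05 -0.14  0.11] turn -0.561 F [0.6 1.6 8.1] M [0.59 0.12 0.16] open 0.125 30.0
```

Emit:
move_arm --rows '[[0.97, [0, 0.03, 0], 0.02], [0.97, [0, 0, 0], 0.02], [0.97, [0, 0, 0], 0.02], [0.97, [0, 0, 0], 0.02], [0.97, [0, 0, 0], 0]]'

```text
clock: 7.38
eef_pos: [483.8, -26.0, 113.5]
orientation: [0.0, 0.146, 0.989, 0.0]
contact_force: [-0.6, 0.9, 7.6]
opening: 0.121
finger_force: 30.0
```

```bash
python3 s.py
```

```text
t 7.38 pos [483.8 -26.  113.5] yaw 2.849 q [-0.58  0.3   0.59  2.16 -0.24  0.75  1.44]
tool shift cm [ 0.03 -0.16  0.1 ] turn -0.641 F [-0.6  0.9  7.6] M [ 0.51 -0.04  0.16] open 0.121 30.0
```

Emit:
move_arm --rows '[[0.97, [0, 0, 0], 0.02], [0.97, [0, 0, 0], 0.02], [0.97, [0, 0, 0], 0.02], [0.97, [0, 0, 0], 0.02], [0.97, [0, 0, 0], 0]]'

```text
clock: 7.8
eef_pos: [483.8, -25.9, 113.5]
orientation: [0.0, 0.185, 0.983, 0.0]
contact_force: [0.5, 3.0, 6.5]
opening: 0.124
finger_force: 30.0
```

```bash
python3 s.py
```

```text
t 7.8 pos [483.8 -25.9 113.5] yaw 2.769 q [-0.59  0.3   0.61  2.16 -0.25  0.75  1.37]
tool shift cm [ 0.02 -0.17  0.1 ] turn -0.721 F [0.5 3.  6.5] M [ 0.64 -0.07  0.07] open 0.124 30.0
```

Emit:
move_arm --rows '[[0.97, [0, 0.03, 0.05], 0], [0.97, [0, 0, 0], 0.02], [0.97, [0, 0, 0], 0.02], [0.97, [0, 0, 0], 0.02], [0.97, [0, 0, 0], 0]]'

```text
clock: 8.22
eef_pos: [484.0, -25.7, 113.2]
orientation: [0.0, 0.215, 0.977, 0.0]
contact_force: [-1.4, 1.3, 11.6]
opening: 0.125
finger_force: 30.0
```

```bash
python3 s.py
```

```text
t 8.22 pos [484.  -25.7 113.2] yaw 2.709 q [-0.61  0.3   0.62  2.16 -0.26  0.75  1.32]
tool shift cm [ 0.02 -0.2   0.07] turn -0.781 F [-1.4  1.3 11.6] M [0.46 0.24 0.14] open 0.125 30.0
```

Emit:
move_arm --rows '[[0.97, [0, 0.02, 0], 0.02], [0.97, [0, 0, 0], 0.02], [0.97, [0, 0, 0], 0.02], [0.97, [0, 0, 0], 0.02], [0.97, [0, 0, 0], 0]]'

```text
clock: 8.63
eef_pos: [483.6, -25.7, 112.7]
orientation: [0.0, 0.254, 0.967, 0.0]
contact_force: [0.6, 2.0, 3.3]
opening: 0.126
finger_force: 30.0
```

```bash
python3 s.py
```

```text
t 8.63 pos [483.6 -25.7 112.7] yaw 2.629 q [-0.62  0.31  0.64  2.16 -0.27  0.75  1.25]
tool shift cm [-0.04 -0.19  0.02] turn -0.861 F [0.6 2.  3.3] M [ 0.48 -0.25  0.1 ] open 0.126 30.0
```

The force fell and z dropped, so the lugs are probably at the slot. I'll test by pressing down a little.

Emit:
move_arm --rows '[[0.97, [0, 0.02, 0.05], 0], [0.97, [0, 0, 0.05], 0], [0.97, [0, 0, 0], 0], [0.97, [0, 0, 0], 0], [0.97, [0, 0, 0], 0]]'

```text
clock: 9.05
eef_pos: [483.7, -25.5, 111.7]
orientation: [0.0, 0.253, 0.967, 0.0]
contact_force: [3.4, 4.1, -1.2]
opening: 0.127
finger_force: 30.0
```

```bash
python3 s.py
```

```text
t 9.05 pos [483.7 -25.5 111.7] yaw 2.63 q [-0.62  0.31  0.64  2.16 -0.27  0.75  1.25]
tool shift cm [-0.04 -0.2  -0.08] turn -0.86 F [ 3.4  4.1 -1.2] M [ 0.87 -0.82 -0.09] open 0.127 30.0
```

Dropped freely (z -1.9 mm, no reaction). Now I push down about 12.5 mm against the spring.

Emit:
move_arm --rows '[[0.97, [0, 0.02, 0], 0.03], [0.97, [0, 0, 0.1], 0], [0.97, [0, 0, 0.2], 0], [0.97, [0, 0, 0.2], 0], [0.97, [0, 0, 0], 0]]'

```text
clock: 9.47
eef_pos: [483.7, -25.4, 106.6]
orientation: [0.0, 0.267, 0.964, 0.0]
contact_force: [2.1, 4.4, 2.1]
opening: 0.126
finger_force: 30.0
```

```bash
python3 s.py
```

```text
t 9.47 pos [483.7 -25.4 106.6] yaw 2.601 q [-0.62  0.32  0.64  2.16 -0.28  0.74  1.24]
tool shift cm [-0.04 -0.21 -0.59] turn -0.889 F [2.1 4.4 2.1] M [ 0.81 -0.56 -0.09] open 0.126 30.0
```

Emit:
move_arm --rows '[[0.97, [0, 0.05, 0.2], 0], [0.97, [0, 0, 0.2], 0], [0.97, [0, 0, 0.2], 0], [0.97, [0, 0, 0.15], 0], [0.97, [0, 0, 0], 0]]'

```text
clock: 9.88
eef_pos: [483.8, -25.4, 99.2]
orientation: [-0.0, 0.267, 0.964, -0.0]
contact_force: [1.5, 2.1, 6.6]
opening: 0.125
finger_force: 30.0
```

```bash
python3 s.py
```

```text
t 9.88 pos [483.8 -25.4  99.2] yaw 2.6 q [-0.61  0.33  0.63  2.17 -0.29  0.72  1.25]
tool shift cm [-0.04 -0.23 -1.33] turn -0.89 F [1.5 2.1 6.6] M [ 0.29 -0.11 -0.05] open 0.125 30.0
```

Spring force of 6.6 N at about 75.5 mm matches the spec. Next is the quarter turn.

Emit:
move_arm --rows '[[0.97, [0, 0.02, 0], 0.06], [0.97, [0, 0, 0], 0.06], [0.97, [0, 0, 0], 0.06], [0.97, [0, 0, 0], 0.06], [0.97, [0, 0, 0], 0.06]]'

```text
clock: 10.3
eef_pos: [484.3, -24.8, 99.5]
orientation: [0.0, 0.41, 0.912, 0.0]
contact_force: [1.2, 4.4, 8.1]
opening: 0.126
finger_force: 30.0
```

```bash
python3 s.py
```

```text
t 10.3 pos [484.3 -24.8  99.5] yaw 2.298 q [-0.67  0.35  0.71  2.17 -0.34  0.73  0.99]
tool shift cm [-0.11 -0.28 -1.3 ] turn -1.192 F [1.2 4.4 8.1] M [ 0.85 -0.3   0.08] open 0.126 30.0
```

Emit:
move_arm --rows '[[0.97, [0.02, 0.04, 0], 0.06], [0.97, [0, 0, 0], 0.06], [0.97, [0, 0, 0], 0.06], [0.97, [0, 0, 0], 0.06], [0.97, [0, 0, 0], 0.06]]'

```text
clock: 10.72
eef_pos: [484.5, -24.5, 99.5]
orientation: [0.0, 0.541, 0.841, 0.0]
contact_force: [2.1, 2.7, 7.7]
opening: 0.125
finger_force: 30.0
```

```bash
python3 s.py
```

```text
t 10.72 pos [484.5 -24.5  99.5] yaw 1.998 q [-0.73  0.37  0.79  2.17 -0.39  0.74  0.74]
tool shift cm [-0.21 -0.26 -1.3 ] turn -1.492 F [2.1 2.7 7.7] M [ 0.69 -0.37  0.14] open 0.125 30.0
```

Emit:
move_arm --rows '[[0.97, [0.02, 0.03, 0], 0.06], [0.97, [0, 0, 0], 0.06], [0.97, [0, 0, 0], 0.06], [0.97, [0, 0, 0], 0.06], [0.97, [0, 0, 0], 0.06]]'

```text
clock: 11.13
eef_pos: [484.9, -24.3, 99.5]
orientation: [0.0, 0.661, 0.751, 0.0]
contact_force: [3.5, 1.7, 7.4]
opening: 0.125
finger_force: 30.0
```

```bash
python3 s.py
```

```text
t 11.13 pos [484.9 -24.3  99.5] yaw 1.698 q [-0.79  0.4   0.87  2.17 -0.45  0.75  0.5 ]
tool shift cm [-0.29 -0.23 -1.3 ] turn -1.792 F [3.5 1.7 7.4] M [ 0.54 -0.63  0.14] open 0.125 30.0
```

Emit:
move_arm --rows '[[0.97, [0.01, 0.04, 0], 0.06], [0.97, [0, 0, 0], 0.06], [0.97, [0, 0, 0], 0.06], [0.97, [0, 0, 0], 0.06], [0.97, [0, 0, 0], 0.06]]'

```text
clock: 11.55
eef_pos: [485.4, -24.2, 99.6]
orientation: [0.0, 0.766, 0.643, 0.0]
contact_force: [2.5, 1.7, 8.8]
opening: 0.128
finger_force: 30.0
```

```bash
python3 s.py
```

```text
t 11.55 pos [485.4 -24.2  99.6] yaw 1.398 q [-0.85  0.43  0.95  2.17 -0.51  0.77  0.26]
tool shift cm [-0.36 -0.18 -1.29] turn -2.092 F [2.5 1.7 8.8] M [ 0.4  -0.7   0.13] open 0.128 30.0
```

Emit:
move_arm --rows '[[0.97, [0.01, 0.03, 0], 0.05], [0.97, [0, 0, 0], 0.05], [0.97, [0, 0, 0], 0.05], [0.97, [0, 0, 0], 0.05], [0.97, [0, 0, 0], 0.04]]'

```text
clock: 11.97
eef_pos: [485.8, -24.3, 99.6]
orientation: [0.0, 0.837, 0.547, 0.0]
contact_force: [3.9, 2.6, 7.9]
opening: 0.126
finger_force: 30.0
```

```bash
python3 s.py
```

```text
t 11.97 pos [485.8 -24.3  99.6] yaw 1.158 q [-0.89  0.47  1.01  2.18 -0.57  0.79  0.08]
tool shift cm [-0.41 -0.13 -1.29] turn -2.332 F [3.9 2.6 7.9] M [ 0.13 -0.82  0.11] open 0.126 30.0
```

Emit:
move_arm --rows '[[0.97, [0.02, 0.03, 0], 0.02], [0.97, [0, 0, 0], 0.02], [0.97, [0, 0, 0], 0.02], [0.97, [0, 0, 0], 0.02], [0.97, [0, 0, 0], 0]]'

```text
clock: 12.38
eef_pos: [485.9, -24.3, 99.5]
orientation: [0.0, 0.858, 0.514, 0.0]
contact_force: [2.2, 1.1, 9.4]
opening: 0.126
finger_force: 30.0
```

```bash
python3 s.py
```

```text
t 12.38 pos [485.9 -24.3  99.5] yaw 1.079 q [-0.9   0.48  1.03  2.18 -0.58  0.8   0.02]
tool shift cm [-0.42 -0.11 -1.3 ] turn -2.411 F [2.2 1.1 9.4] M [ 0.13 -0.46  0.06] open 0.126 30.0
```

Emit:
move_arm --rows '[[0.97, [0.01, 0.02, 0], 0.02], [0.97, [0, 0, 0], 0.02], [0.97, [0, 0, 0], 0.02], [0.97, [0, 0, 0], 0.02], [0.97, [0, 0, 0], 0]]'

```text
clock: 12.8
eef_pos: [486.1, -24.4, 99.5]
orientation: [0.0, 0.878, 0.479, 0.0]
contact_force: [1.2, -0.0, 8.5]
opening: 0.126
finger_force: 30.0
```

```bash
python3 s.py
```

```text
t 12.8 pos [486.1 -24.4  99.5] yaw 0.999 q [-0.91  0.49  1.05  2.18 -0.6   0.8  -0.04]
tool shift cm [-0.43 -0.09 -1.3 ] turn -2.491 F [ 1.2 -0.   8.5] M [ 0.12 -0.44  0.05] open 0.126 30.0
```

Emit:
move_arm --rows '[[0.97, [0, 0.01, 0], 0.02], [0.97, [0, 0, 0], 0.02], [0.97, [0, 0, 0], 0.02], [0.97, [0, 0, 0], 0], [0.97, [0, 0, 0], 0]]'

```text
clock: 13.22
eef_pos: [486.2, -24.4, 99.5]
orientation: [0.0, 0.892, 0.453, 0.0]
contact_force: [0.7, 0.2, 8.2]
opening: 0.125
finger_force: 30.0
```

```bash
python3 s.py
```

```text
t 13.22 pos [486.2 -24.4  99.5] yaw 0.94 q [-0.92  0.5   1.07  2.18 -0.62  0.81 -0.08]
tool shift cm [-0.44 -0.08 -1.3 ] turn -2.55 F [0.7 0.2 8.2] M [ 0.   -0.47  0.06] open 0.125 30.0
```

Emit:
move_arm --rows '[[0.97, [0, 0.01, 0], 0.02], [0.97, [0, 0, 0], 0.02], [0.97, [0, 0, 0], 0.02], [0.97, [0, 0, 0], 0], [0.97, [0, 0, 0], 0]]'

```text
clock: 13.63
eef_pos: [486.3, -24.5, 99.5]
orientation: [0.0, 0.905, 0.426, 0.0]
contact_force: [0.8, -0.1, 9.6]
opening: 0.125
finger_force: 30.0
```

```bash
python3 s.py
```

```text
t 13.63 pos [486.3 -24.5  99.5] yaw 0.88 q [-0.93  0.51  1.08  2.18 -0.63  0.82 -0.13]
tool shift cm [-0.44 -0.06 -1.3 ] turn -2.61 F [ 0.8 -0.1  9.6] M [-0.01 -0.45  0.01] open 0.125 30.0
```

Emit:
move_arm --rows '[[0.97, [0, 0, 0], 0.02], [0.97, [0, 0, 0], 0.02], [0.97, [0, 0, 0], 0.02], [0.97, [0, 0, 0], 0], [0.97, [0, 0, 0], 0]]'

```text
clock: 14.05
eef_pos: [486.3, -24.5, 99.5]
orientation: [0.0, 0.917, 0.399, 0.0]
contact_force: [2.3, 0.3, 8.3]
opening: 0.125
finger_force: 30.0
```

```bash
python3 s.py
```

```text
t 14.05 pos [486.3 -24.5  99.5] yaw 0.82 q [-0.94  0.52  1.1   2.18 -0.65  0.82 -0.17]
tool shift cm [-0.45 -0.04 -1.3 ] turn -2.67 F [2.3 0.3 8.3] M [-0.07 -0.47  0.1 ] open 0.125 30.0
```

```bash
python3 - <<'E'
from h import *
a=capture("top");b=capture("side")
A=cv2.resize(a["image"][175:240,275:345],None,fx=6,fy=6,interpolation=cv2.INTER_CUBIC)
B=cv2.resize(b["image"][165:230,258:321],None,fx=6,fy=6,interpolation=cv2.INTER_CUBIC)
cv2.imwrite("pics/t1.png",np.clip(1.6*np.hstack([A,B]).astype(float),0,255).astype(np.uint8))
E
```

```text
(no output)
```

View pics/t1.png

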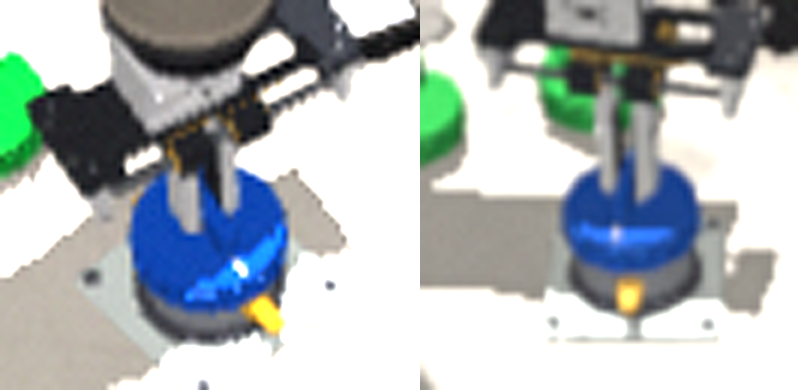

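The fingers still hold the bar (crop, about (210,210)) and the cap looks lower and level. I'll keep turning gently towards the stop.

Emit:
move_arm --rows '[[0.97, [0.02, 0.01, 0], 0.02], [0.97, [0, 0, 0], 0.02], [0.97, [0, 0, 0], 0.02], [0.97, [0, 0, 0], 0.02], [0.97, [0, 0, 0], 0]]'

```text
clock: 14.57
eef_pos: [486.4, -24.5, 99.5]
orientation: [0.0, 0.932, 0.361, 0.0]
contact_force: [1.4, -0.8, 11.0]
opening: 0.127
finger_force: 31.3
```

```bash
python3 s.py
```

```text
t 14.57 pos [486.4 -24.5  99.5] yaw 0.74 q [-0.95  0.53  1.12  2.18 -0.67  0.83 -0.23]
tool shift cm [-0.45 -0.01 -1.3 ] turn -2.75 F [ 1.4 -0.8 11. ] M [-0.09 -0.29  0.61] open 0.127 31.3
```

The stop is felt (Mz 0.6 N m). I relieve the torque slightly and let it rise into the seat.

Emit:
move_arm --rows '[[0.97, [0, 0, 0], -0.02], [0.97, [0, 0, -0.15], 0], [0.97, [0, 0, -0.15], 0], [0.97, [0, 0, -0.15], 0], [0.97, [0, 0, 0], 0]]'

```text
clock: 14.98
eef_pos: [486.2, -24.4, 103.7]
orientation: [0.001, 0.929, 0.371, 0.0]
contact_force: [3.0, -1.9, 2.3]
opening: 0.129
finger_force: 30.6
```

```bash
python3 s.py
```

```text
t 14.98 pos [486.2 -24.4 103.7] yaw 0.76 q [-0.95  0.53  1.12  2.17 -0.65  0.84 -0.23]
tool shift cm [-0.44  0.01 -0.88] turn -2.73 F [ 3.  -1.9  2.3] M [-0.4  -0.75  0.54] open 0.129 30.6
```

Emit:
move_arm --rows '[[0.97, [0, 0, 0], -0.02], [0.97, [0, 0, -0.05], 0], [0.97, [0, 0, -0.05], 0], [0.97, [0, 0, -0.05], 0], [0.97, [0, 0, 0], 0]]'

```text
clock: 15.4
eef_pos: [486.1, -24.4, 105.1]
orientation: [0.0, 0.925, 0.38, -0.0]
contact_force: [5.5, -3.0, -5.5]
opening: 0.126
finger_force: 30.2
```

```bash
python3 s.py
```

```text
t 15.4 pos [486.1 -24.4 105.1] yaw 0.78 q [-0.95  0.52  1.12  2.17 -0.65  0.84 -0.21]
tool shift cm [-0.44  0.01 -0.74] turn -2.71 F [ 5.5 -3.  -5.5] M [-0.76 -1.4   0.43] open 0.126 30.2
```

Emit:
move_arm --rows '[[0.97, [0, 0.04, 0.02], -0.01], [0.97, [0, 0, 0], 0], [0.85, [0, 0, 0], 0], [0.7, [0, 0, 0], 0], [0.6, [0, 0, 0], 0]]' --squeeze 5

```text
clock: 15.82
eef_pos: [485.7, -24.2, 104.8]
orientation: [-0.0, 0.923, 0.385, -0.0]
contact_force: [-0.3, -0.3, -0.1]
opening: 0.257
finger_force: 0.0
```

```bash
python3 s.py
```

```text
t 15.82 pos [485.7 -24.2 104.8] yaw 0.79 q [-0.95  0.52  1.12  2.17 -0.64  0.84 -0.21]
tool shift cm [-0.42  0.04 -0.77] turn -2.7 F [-0.3 -0.3 -0.1] M [-0.01  0.07  0.01] open 0.257 0.0
```

Released. I'll retreat straight up and then check.

Emit:
move_arm --rows '[[0.5, [0, 0, 0], 0], [0.5, [0, 0, 0], 0], [0.5, [0, 0, -1], 0], [0.5, [0, 0, -2], 0], [0.5, [0, 0, -3], 0]]'

```text
clock: 16.23
eef_pos: [485.1, -24.7, 165.1]
orientation: [-0.0, 0.923, 0.384, -0.002]
contact_force: [-0.5, -0.2, 1.1]
opening: 0.497
finger_force: 0.0
```

Emit:
move_arm --rows '[[0.5, [0, 0, -3], 0], [0.5, [0, 0, -3], 0], [0.5, [3, 0, -2], 0], [0.5, [3, 0, 0], 0], [0.5, [3, 0, 0], 0]]'

```text
clock: 16.65
eef_pos: [550.9, 41.3, 247.1]
orientation: [-0.001, 0.923, 0.385, 0.002]
contact_force: [-0.2, 0.8, 1.0]
opening: 0.5
finger_force: 0.0
```

Emit:
move_arm --rows '[[0.5, [3, 0, 0], 0], [0.5, [3, 0, 0], 0], [0.5, [3, 0, 0], 0], [0.5, [2, 0, 0], 0], [0.5, [0, 0, 0], 0]]'

```text
clock: 17.07
eef_pos: [628.9, 121.3, 244.9]
orientation: [0.001, 0.922, 0.387, -0.0]
contact_force: [0.1, 0.8, 0.8]
opening: 0.497
finger_force: 0.0
```

```bash
python3 - <<'E'
from h import *
s=get_state();print(s["eef_pos"],s["contact_force"],s["clock"])
a=capture("top");b=capture("side")
A=cv2.resize(a["image"][185:250,275:341],None,fx=6,fy=6,interpolation=cv2.INTER_CUBIC)
B=cv2.resize(b["image"][170:235,258:321],None,fx=6,fy=6,interpolation=cv2.INTER_CUBIC)
# overlay expected top rim ring points at z=82 (red) and 78 (green), 1 px
for im,c,u0,v0 in((A,a,275,185),(B,b,258,170)):
    for z,col in((82,(0,0,255)),(78,(0,255,0))):
        for k in np.linspace(0,2*np.pi,24):
            p=proj(c,[483+45*np.cos(k),-27.2+45*np.sin(k),z]); cv2.circle(im,(int((p[0]+.5-u0)*6),int((p[1]+.5-v0)*6)),1,col,-1)
cv2.imwrite("pics/f.png",np.hstack([A,B]))
E
```

```text
[628.93087716 121.27980506 244.93934542] [0.12173927 0.77582148 0.77937114] 17.0667
```

View pics/f.png

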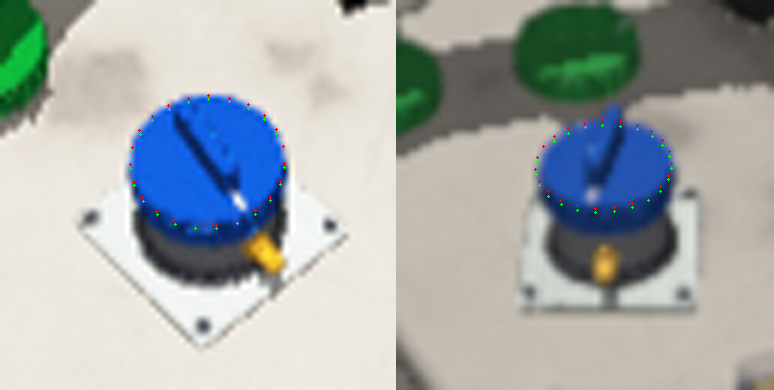

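The cap sits level with its rim on the 82 mm ring and its mark at (238,200). I check its height numerically by a silhouette fit, using the first pictures (90 mm) as reference.

```bash
python3 - <<'E'
from h import *
import pickle
from scipy.optimize import minimize
def mask(c,u0,u1,v0,v1):
    h=cv2.cvtColor(c["image"],cv2.COLOR_BGR2HSV); m=((h[...,0]>100)&(h[...,0]<125)&(h[...,1]>150)&(h[...,2]>60)).astype(np.uint8)
    o=np.zeros_like(m);o[v0:v1,u0:u1]=m[v0:v1,u0:u1];return o
t=np.linspace(0,2*np.pi,60);S=8
def fit(a,b,z0,th0):
    ms=[mask(a,290,328,190,234),mask(b,278,308,182,214)]
    def cost(p):
        x,y,th,zt=p;e=0
        for c,m in zip((a,b),ms):
            im=np.zeros((400*S,640*S),np.uint8);ca,sa=np.cos(th),np.sin(th)
            P1=[[x+45*np.cos(k),y+45*np.sin(k),z] for z in(zt,zt-20) for k in t]
            P2=[[x+i*30*ca-j*6*sa,y+i*30*sa+j*6*ca,z] for i in(-1,1) for j in(-1,1) for z in(zt,zt+25)]
            for P in(P1,P2):
                q=np.array([proj(c,X) for X in P]);cv2.fillConvexPoly(im,cv2.convexHull(np.round((q+.5)*S).astype(np.int32)),1)
            e+=np.abs(cv2.resize(im.astype(np.float32),(640,400),interpolation=cv2.INTER_AREA)-m).sum()
        return e
    x0=np.array([483,-27,th0,z0]);sx=[x0]+[x0+d for d in np.diag([5,5,.3,6])]
    r=minimize(cost,x0,method="Nelder-Mead",options=dict(initial_simplex=sx,maxiter=80));print(r.x,r.fun)
fit(pickle.load(open("top.pkl","rb")),pickle.load(open("side.pkl","rb")),88,.4)
a,b=capture("top"),capture("side")
fit(a,b,80,.8);fit(a,b,84,.8)
E
```

```text
[ 4.84895171e+02 -2.54086764e+01  4.05021113e-01  8.67375626e+01] 57.40625
[483.57814599 -27.07112214   0.87509661  79.92024978] 67.03125
[483.75937447 -26.94599872   0.89684466  79.61741181] 67.140625
```

```bash
python3 -c "from plant import hand_in;print(hand_in())"
```

```text
the job is handed in; nothing more can be done
None
```

I locked the blue cap on the housing and handed the job in at about 17 s. The lugs dropped into the slots, I pushed the cap down and turned it clockwise to the stop, and it sprang up into its seat. After I let go, it looked level in the pictures and measured about 83 mm (82 is locked).

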